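Turn a dilution series round for plating

ROBOT

A 6-joint arm with a two-finger parallel gripper is mounted at the origin on the work surface. World frame = base frame: x ahead of the robot, y to its left, z up, the work surface at z = 0. Lengths are in m, angles in rad, forces in N, time in s.
With the tool pointing down it reaches from about 0.35 to 0.925 m from the base axis. Payload 6.4 kg.
Tool frame: the origin (TCP) lies where the fingers leave the gripper's body, on its centre line; the fingertips stand 97 mm ahead of it and the grasp point (between the pads) lies 78 mm ahead of it; z points along the fingers, y is the line along which they close (so a half turn about z gives the same grasp; the last joint's range is limited). The gripper opens to 94 mm and grips with 3 to 60 N. Pads are 16 mm wide; open, the fingers measure 119 mm over their backs; the gripper's body (75 mm by 177 mm) begins 78 mm behind the grasp point.
Start: joints at [1.09, 0.245, 1.558, -0, 1.339, -0.174], TCP at [0.196, 0.62, 0.303] pointing down, gripper open.
Joint ranges: [-3.13, 3.13], [-1.02, 2.26], [0.13, 2.54], [-0.95, 4.09], [0.21, 2.88], [-2.74, 2.74]. Speed limits (rad/s): [2.57, 2.57, 3.14, 3.14, 3.14, 3.14].

INTERFACE

Orientations are given as a rotation vector (axis times angle).
In Python, from plant import sense, capture, env gives the robot as it stands.
- The arm moves only by the tool servo_tool, never from a script. Its argument "commands" is a list of rows, each an object with "xyz": the shift along the tool's x, y, z in cm, a list of three; "twist": the turn about the tool's z in rad. A call has 1 to 5 rows; each row shifts and turns the commanded pose from where the row before left it, along the tool's axes as they then stand; what a row does not reach is not made up. A row lasts 1/12 s, in which the tool goes at most 41.7 mm and 7.16 degrees, less where a joint would pass 70% of its speed; a pose out of reach is approached as far as the arm can. A call with a gripper value outside its range is refused whole. "fingers" is the finger opening in cm, from 0 to 9.4, set as the call begins (left out, the last holds). The fingers move at their own pace and stop on an object; "force" is the grip in N (left out, the last holds). Time passes only in rows, so rows that do not move let the fingers close. It gives the time, the measured TCP pose, the force, the opening and the grip force at its end, in the units of the state.
- sense(): the state, without advancing time (a new reading comes with each control period).
- capture(name): name is "scene" or "side" or "wrist"; returns a dict with "image" (400x640x3 uint8, red, green, blue), "mtx" (3x3 intrinsics, pixels), "dist_coeffs" ([k1, k2, p1, p2, k3] as OpenCV has them; the pictures are not rectified), "cam_to_world" (4x4, takes a point from camera to world coordinates). Camera axes: x right, y down, z forward; pixel columns grow to the right and rows downward; lengths in m; the calibration is good to about 2 mm. A picture is of the moment at which its call begins. There is no depth.
- env.close_job(): hands the job in; it is judged then, once.
The state is a dict: "clock": time; "qpos": joint angles; "qvel": joint speeds; "joint_torque": joint torques, N m; "tcp_pos": TCP position; "tcp_rot": TCP orientation; "ft_force": force on the tool from outside, world axes, zero at the start; "moment": the same for the moment, N m; "width": opening from 0.0 (shut) to 1.0 (fully open); "grip_force": force on a finger pad.
Only numpy, scipy, OpenCV 4.12 (cv2) and the standard library are available. Lean on these libraries where they do the work, as an engineer would, in place of code of your own. Each camera call takes 0.05 s, during which the arm holds its last target. There are 200 camera calls.

TASK

The four sample bottles in the steel rack are a dilution series that will be plated starting from its other end: move them all into the empty white rack in reverse order, one to a compartment, so that the bottle nearest the steel rack's handle ends up farthest from the white rack's handle, the next one next farthest, and so on. Keep the bottles upright, set each one down on the floor of its compartment rather than dropping it, and let go of it. Leave the burner, the blue cap and the lab bottle where they are.

Things in the scene. Friction and masses are not known exactly. Their poses are not given: they have to be found in the camera images.
- bottle_tall: The tall bottle, 110 mm high, with a small cap of 24 mm diameter. Amber glass, white cap; below the cap a plain cylinder of 34 mm diameter, 84 mm high; a short shoulder above, cap from 92 to 110 mm. Origin: centre of its underside, z up; round, yaw means nothing. Starts loose and upright in its insert, up to 4 mm off centre each way. About 120 g.
- bottle_squat: The shortest bottle, 60 mm high, with a flat cap as wide as the bottle (34 mm). Amber glass, white cap; below the cap a plain cylinder of 34 mm diameter, 48 mm high; cap from 48 to 60 mm. Origin: centre of its underside, z up; round, yaw means nothing. Starts loose and upright in its insert, up to 4 mm off centre each way. About 70 g.
- bottle_dropper: The dropper bottle, 96 mm high, with a shoulder and thin pointed dropper cap (18 mm wide at its foot, 8 mm at its tip). Amber glass, white cap; below the cap a plain cylinder of 34 mm diameter, 58 mm high; shoulder to 68, cap to 96 mm. Origin: centre of its underside, z up; round, yaw means nothing. Starts loose and upright in its insert, up to 4 mm off centre each way. About 80 g.
- bottle_wide: The wide-capped bottle, 78 mm high, with an overhanging flat cap of 46 mm diameter. Amber glass, white cap; below the cap a plain cylinder of 34 mm diameter, 66 mm high; cap from 66 to 78 mm, overhanging by 6 mm all round. Origin: centre of its underside, z up; round, yaw means nothing. Starts loose and upright in its insert, up to 4 mm off centre each way. About 90 g.
- insert_tall: Grey square open cup that holds the tall bottle at the start: 60 x 60 mm outside, 54 x 54 inside, 20 high, floor 4 thick. Fixed in one of the steel rack's four places, so it still shows afterwards where this bottle stood. Origin: centre of its underside, 8 mm above the rack's; axes parallel to the rack's.
- insert_squat: Grey square open cup that holds the shortest bottle at the start: 60 x 60 mm outside, 54 x 54 inside, 20 high, floor 4 thick. Fixed in one of the steel rack's four places, so it still shows afterwards where this bottle stood. Origin: centre of its underside, 8 mm above the rack's; axes parallel to the rack's.
- insert_dropper: Grey square open cup that holds the dropper bottle at the start: 60 x 60 mm outside, 54 x 54 inside, 20 high, floor 4 thick. Fixed in one of the steel rack's four places, so it still shows afterwards where this bottle stood. Origin: centre of its underside, 8 mm above the rack's; axes parallel to the rack's.
- insert_wide: Grey square open cup that holds the wide-capped bottle at the start: 60 x 60 mm outside, 54 x 54 inside, 20 high, floor 4 thick. Fixed in one of the steel rack's four places, so it still shows afterwards where this bottle stood. Origin: centre of its underside, 8 mm above the rack's; axes parallel to the rack's.
- steel_rack: Rack the bottles come from: fixed steel plate 76 x 304 x 8 mm carrying the four grey inserts in a row along its y axis, centres at x = 0, y = +93, +31, -31, -93 mm. Origin: middle of the row, on the underside. Its only handle, a black crossbar 66 mm long and 67 high, stands at its +y end (left as seen from the robot) at y = +152 mm.
- white_rack: Rack to fill: fixed white tray, four empty compartments in a row along its y axis, centres at x = 0, y = +93, +31, -31, -93 mm. Each 58 x 57 mm inside with a dark floor 12 mm above the underside; wall tops at 28 mm. Origin: middle of the row, on the underside. Its only handle, a black crossbar 66 mm long and 67 high, stands at its +y end (left as seen from the robot) at y = +152 mm.
- burner: Bystander: gas burner with a round steel foot (84 mm across) and a brass tube, 135 mm high, loose on the bench. Origin: centre of its underside.
- blue_cap: Bystander: blue plastic screw cap, 48 mm across and 26 mm high, lying loose open side up. Origin: centre of its underside.
- lab_bottle: Bystander: clear glass lab bottle with blue cap, 70 mm across and 130 mm high, standing loose. Origin: centre of its underside.

How it is judged:
At the end, for the whole second after the job is handed in: Each bottle stands released and at rest in the white rack, first place from the handle now last and so on: within 14 mm of its compartment's centre along each rack axis, underside within 5 mm of the floor, leaning under 7 degrees, slower than 0.02 m/s (((y of insert_tall in the frame of steel_rack between 0.073 and 0.113 m and y of bottle_tall in the frame of white_rack between -0.107 and -0.079 m) or (y of insert_tall in the frame of steel_rack between 0.011 and 0.051 m and y of bottle_tall in the frame of white_rack between -0.045 and -0.017 m) or (y of insert_tall in the frame of steel_rack between -0.051 and -0.011 m and y of bottle_tall in the frame of white_rack between 0.017 and 0.045 m) or (y of insert_tall in the frame of steel_rack between -0.113 and -0.073 m and y of bottle_tall in the frame of white_rack between 0.079 and 0.107 m)) and x of bottle_tall in the frame of white_rack between -0.014 and 0.014 m and z of each of bottle_tall, bottle_squat, bottle_dropper, bottle_wide in the frame of white_rack below 0.017 m and angle between each of bottle_tall, bottle_squat, bottle_dropper, bottle_wide's own z axis and vertical below 0.12 rad and linear speed of each of bottle_tall, bottle_squat, bottle_dropper, bottle_wide below 0.02 m/s and ((y of insert_squat in the frame of steel_rack between 0.073 and 0.113 m and y of bottle_squat in the frame of white_rack between -0.107 and -0.079 m) or (y of insert_squat in the frame of steel_rack between 0.011 and 0.051 m and y of bottle_squat in the frame of white_rack between -0.045 and -0.017 m) or (y of insert_squat in the frame of steel_rack between -0.051 and -0.011 m and y of bottle_squat in the frame of white_rack between 0.017 and 0.045 m) or (y of insert_squat in the frame of steel_rack between -0.113 and -0.073 m and y of bottle_squat in the frame of white_rack between 0.079 and 0.107 m)) and x of bottle_squat in the frame of white_rack between -0.014 and 0.014 m and ((y of insert_dropper in the frame of steel_rack between 0.073 and 0.113 m and y of bottle_dropper in the frame of white_rack between -0.107 and -0.079 m) or (y of insert_dropper in the frame of steel_rack between 0.011 and 0.051 m and y of bottle_dropper in the frame of white_rack between -0.045 and -0.017 m) or (y of insert_dropper in the frame of steel_rack between -0.051 and -0.011 m and y of bottle_dropper in the frame of white_rack between 0.017 and 0.045 m) or (y of insert_dropper in the frame of steel_rack between -0.113 and -0.073 m and y of bottle_dropper in the frame of white_rack between 0.079 and 0.107 m)) and x of bottle_dropper in the frame of white_rack between -0.014 and 0.014 m and ((y of insert_wide in the frame of steel_rack between 0.073 and 0.113 m and y of bottle_wide in the frame of white_rack between -0.107 and -0.079 m) or (y of insert_wide in the frame of steel_rack between 0.011 and 0.051 m and y of bottle_wide in the frame of white_rack between -0.045 and -0.017 m) or (y of insert_wide in the frame of steel_rack between -0.051 and -0.011 m and y of bottle_wide in the frame of white_rack between 0.017 and 0.045 m) or (y of insert_wide in the frame of steel_rack between -0.113 and -0.073 m and y of bottle_wide in the frame of white_rack between 0.079 and 0.107 m)) and x of bottle_wide in the frame of white_rack between -0.014 and 0.014 m); the robot touches nothing.
It fails at once if a bottle tips by more than 35 degrees (angle between any of bottle_tall, bottle_squat, bottle_dropper, bottle_wide's own z axis and vertical above 0.61 rad).
It fails at once if a bottle is dropped or thrown: out of the fingers and faster than 0.6 m/s (a fall of about 18 mm) ((linear speed of bottle_tall above 0.6 m/s and contact force between the fingers and bottle_tall below 0.1 N) or (linear speed of bottle_squat above 0.6 m/s and contact force between the fingers and bottle_squat below 0.1 N) or (linear speed of bottle_dropper above 0.6 m/s and contact force between the fingers and bottle_dropper below 0.1 N) or (linear speed of bottle_wide above 0.6 m/s and contact force between the fingers and bottle_wide below 0.1 N)).
It fails at once if a bystander (burner, blue cap, lab bottle) is pushed more than 20 mm (distance of any of burner, blue_cap, lab_bottle from where it was at the start of the episode above 0.02 m).
It also fails if it takes over 115 s, if anything falls off the work surface, if the arm or the gripper's body presses on something with over 40 N, if the wrist force passes 120 N, or if a joint passes its speed limit or range.

## Working session

There is one attempt and no reset: what is moved stays moved. The work goes in short steps, Python scripts to look and compute and a tool call to move; the robot and the scene stay as the last step left them, time stands still between calls to the robot, and variables do not carry over. Pictures are saved under pics/ and viewed, at most 14 in all, crops included, and the job is handed in when it is done.

Besides the shell and the picture viewer there is one more tool, called after "Emit:" by a JSON object that holds its "name" and its "arguments". servo_tool: Moves the arm, as the interface text tells. Its arguments: {"type":"object","properties":{"commands":{"type":"array"},"fingers":{"type":"number"},"force":{"type":"number"}},"required":["commands"]}

```bash
ls; mkdir -p pics
python3 - <<'E'
from plant import sense,capture,env
import cv2,numpy as np
s=sense();print({k:np.round(v,3) for k,v in s.items()})
for n in("scene","side","wrist"):
    c=capture(n);np.savez(f"{n}0.npz",**c);cv2.imwrite(f"pics/{n}0.png",c["image"][...,::-1])
    print(n,c["mtx"].round(1).tolist(),np.round(c["dist_coeffs"],3),c["cam_to_world"].round(3).tolist())
E
```

```text
pics
{'clock': np.float64(0.0), 'qpos': array([ 1.09 ,  0.246,  1.559, -0.   ,  1.339, -0.174]), 'qvel': array([ 0.001,  0.001, -0.   ,  0.001,  0.   , -0.001]), 'joint_torque': array([-0.0000e+00, -4.1582e+01, -3.1460e+01,  6.9000e-02,  3.3000e-02,
       -0.0000e+00]), 'tcp_pos': array([0.196, 0.619, 0.302]), 'tcp_rot': array([-4.800e-01, -3.104e+00,  3.000e-03]), 'ft_force': array([-0.323, -0.763,  0.035]), 'moment': array([-0.   ,  0.041,  0.013]), 'grip_force': np.float64(0.0), 'width': np.float64(1.001)}
scene [[513.1, 0.0, 326.7], [0.0, 513.1, 207.4], [0.0, 0.0, 1.0]] [-0.067  0.     0.     0.     0.   ] [[0.336, 0.718, -0.609, 1.425], [0.942, -0.268, 0.204, -0.288], [-0.016, -0.642, -0.766, 1.049], [0.0, 0.0, 0.0, 1.0]]
side [[388.2, 0.0, 321.3], [0.0, 388.2, 197.0], [0.0, 0.0, 1.0]] [-0.086  0.     0.     0.     0.   ] [[-0.853, -0.345, 0.391, 0.185], [-0.521, 0.555, -0.648, 0.704], [0.006, -0.757, -0.654, 0.794], [0.0, 0.0, 0.0, 1.0]]
wrist [[295.4, 0.0, 321.1], [0.0, 295.4, 199.6], [0.0, 0.0, 1.0]] [-0.025  0.     0.     0.     0.   ] [[0.302, 0.921, 0.245, 0.124], [0.953, -0.291, -0.079, 0.642], [-0.002, 0.258, -0.966, 0.383], [0.0, 0.0, 0.0, 1.0]]
```

View pics/scene0.png

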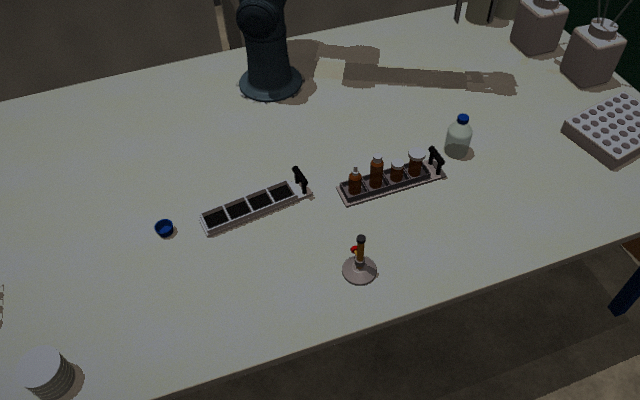

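View pics/side0.png

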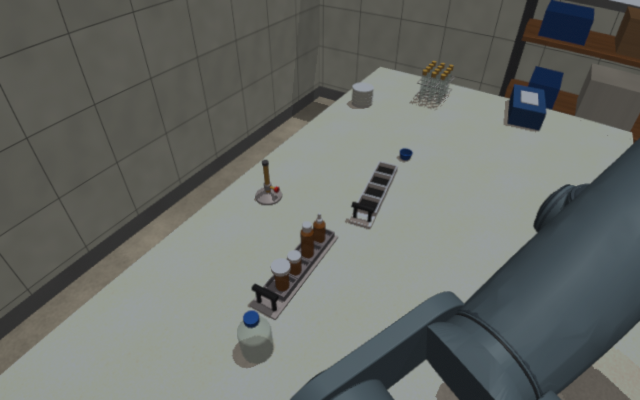

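The scene view shows the steel rack with its handle at (435,160); from the handle the bottles are wide (416,165), squat (397,170), tall (376,170), dropper (355,180). The white rack has its handle at (300,180) and compartments running to (215,218), with the blue cap at (165,228) and the burner at (360,268). The side view agrees. Next I cast rays for the positions.

```bash
cat > h.py <<'E'
import cv2,numpy as np
def ray(c,uv):
    p=cv2.undistortPoints(np.array(uv,float).reshape(-1,1,2),c["mtx"],np.array(c["dist_coeffs"],float))[:,0]
    T=c["cam_to_world"];d=np.c_[p,np.ones(len(p))]@T[:3,:3].T
    return T[:3,3],d
def onplane(c,uv,z):
    o,d=ray(c,uv);return o+d*((z-o[2])/d[:,2])[:,None]
def proj(c,P):
    T=np.linalg.inv(c["cam_to_world"]);r=cv2.Rodrigues(T[:3,:3])[0]
    return cv2.projectPoints(np.array(P,float).reshape(-1,1,3),r,T[:3,3],c["mtx"],np.array(c["dist_coeffs"],float))[0][:,0]
def blobs(m,amin):
    n,l,st,ce=cv2.connectedComponentsWithStats(m.astype(np.uint8))
    return [(st[i],ce[i]) for i in range(1,n) if st[i][4]>=amin]
E
python3 - <<'E'
from h import *
for n in("scene","side"):
    c=np.load(n+"0.npz");im=c["image"].astype(int);hsv=cv2.cvtColor(c["image"],cv2.COLOR_RGB2HSV)
    m=(hsv[...,2]<60)
    amb=(im[...,0]-im[...,2]>40)
    roi=np.zeros(m.shape,bool)
    if n=="scene": roi[140:290,190:460]=1
    else: roi[150:320,240:410]=1
    for nm,mm,z in(("dark",m,.012),("amber",amb,.05)):
        for st,ce in blobs(mm&roi,25): print(n,nm,st,ce.round(1),onplane(c,ce,z).round(3))
s=cv2.imread("pics/scene0.png")[140:240,195:455];t=cv2.imread("pics/side0.png")[150:320,240:410]
o=np.zeros((600,780,3),np.uint8);o[:300]=cv2.resize(s,(780,300),interpolation=2);o[300:,:300]=cv2.resize(t,(300,300),interpolation=2)
w=cv2.imread("pics/wrist0.png");o[300:,300:]=cv2.resize(w,(480,300));cv2.imwrite("pics/m1.png",o)
E
```

```text
scene dark [445 145  15  14  75] [451.  151.3] [[0.526 0.398 0.012]]
scene dark [428 146  17  29 241] [435.5 159.4] [[0.54  0.341 0.012]]
scene dark [ 340  155   91   48 1729] [385.2 179.6] [[0.563 0.174 0.012]]
scene dark [373 157  10   7  31] [377.9 160.3] [[0.486 0.185 0.012]]
scene dark [292 166  16  28 212] [299.9 178.6] [[ 0.476 -0.046  0.012]]
scene dark [346 176 100  32 150] [397. 191.] [[0.612 0.187 0.012]]
scene dark [268 181  26  21 297] [280.6 191.3] [[ 0.503 -0.109  0.012]]
scene dark [247 190  26  20 307] [259.2 199.7] [[ 0.512 -0.172  0.012]]
scene dark [291 194  21  10  43] [299.4 198.1] [[ 0.544 -0.069  0.012]]
scene dark [225 198  26  21 317] [237.3 208.4] [[ 0.521 -0.234  0.012]]
scene dark [272 198  20  14  69] [280.9 204.2] [[ 0.547 -0.122  0.012]]
scene dark [202 206  27  22 329] [215.1 217.2] [[ 0.53  -0.296  0.012]]
scene dark [233 206  38  18 101] [253.  214.6] [[ 0.556 -0.201  0.012]]
scene dark [208 222  25  12  54] [220.  227.1] [[ 0.567 -0.291  0.012]]
scene dark [352 235  25  50 318] [362.1 255.9] [[0.776 0.018 0.012]]
scene amber [371 161  12   6  44] [
[... 453 characters left out ...]
0.012]]
side dark [365 187  19  10 117] [374.  191.5] [[ 0.526 -0.182  0.012]]
side dark [352 198  26  24 289] [364.7 207.2] [[ 0.518 -0.1    0.012]]
side dark [297 227  35  31 445] [312.  241.8] [[0.578 0.101 0.012]]
side dark [252 235  82  76 480] [279.6 287. ] [[0.565 0.268 0.012]]
side dark [290 260  18  15 129] [296.7 267.5] [[0.563 0.196 0.012]]
side dark [266 274  29  18 260] [280.5 282.5] [[0.571 0.256 0.012]]
side amber [264 167   5  17  47] [266.  174.7] [[ 0.834 -0.034  0.05 ]]
side amber [270 186   9   6  32] [274.7 188.2] [[0.771 0.005 0.05 ]]
side amber [314 222  11   7  57] [319.  225.4] [[0.575 0.069 0.05 ]]
side amber [301 230  13   7  53] [307.3 233.7] [[0.585 0.112 0.05 ]]
```

View pics/m1.png

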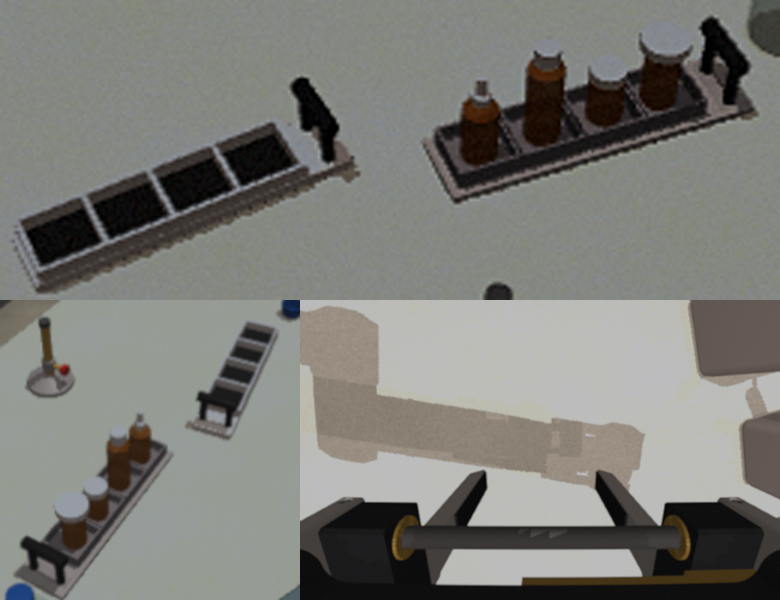

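The crops show the cap tops: dropper (356,167), tall (378,156), squat (398,163), wide (417,153) in the scene view. I triangulate these with the side view.

Run:
```python
from h import *
S=np.load("scene0.npz");D=np.load("side0.npz")
a=np.array([[482,82],[548,48],[608,68],[667,38]])/3+[195,140]
b=np.array([[140,116],[118,136],[96,168],[73,200]])/1.765+[240,150]
for i,h in enumerate((108,122,72,90)):
    print(onplane(S,a[i],h/1e3).round(3),onplane(D,b[i],h/1e3).round(3))
# lab bottle cap top, blue cap, burner
print(onplane(S,[463,118],.13).round(3),onplane(D,[251,318],.13).round(3))
print(onplane(S,[361,237],.135).round(3),onplane(S,[165,225],.02).round(3))
```

```text
[[0.576 0.078 0.108]] [[0.562 0.089 0.108]]
[[0.571 0.14  0.122]] [[0.559 0.151 0.122]]
[[0.567 0.203 0.072]] [[0.579 0.18  0.072]]
[[0.567 0.26  0.09 ]] [[0.563 0.256 0.09 ]]
[[0.523 0.415 0.13 ]] [[0.512 0.423 0.13 ]]
[[ 0.805 -0.002  0.135]] [[ 0.517 -0.424  0.02 ]]
```

Emit:
{"name": "servo_tool", "arguments": {"commands": [{"xyz": [0,0,0],"twist": 0.12},{"xyz": [0,0,0],"twist": 0.12},{"xyz": [0,0,0],"twist": 0.12},{"xyz": [0,0,0],"twist": 0.12},{"xyz": [0,0,0],"twist": 0.12}], "fingers": 9.4}}

```text
clock: 0.57
tcp_pos: [0.1962, 0.6195, 0.3022]
tcp_rot: [-1.384, -2.82, 0.001]
ft_force: [-0.7, -0.7, 0.6]
width: 1.0
grip_force: 0.0
```

Emit:
{"name": "servo_tool", "arguments": {"commands": [{"xyz": [0,0,0],"twist": 0.12},{"xyz": [0,0,0],"twist": 0.12},{"xyz": [0,0,0],"twist": 0.12},{"xyz": [0,0,0],"twist": 0.12},{"xyz": [0,0,0],"twist": 0.12}]}}

```text
clock: 0.98
tcp_pos: [0.1962, 0.6195, 0.3022]
tcp_rot: [2.156, 2.285, -0.001]
ft_force: [-0.0, 0.5, 0.2]
width: 0.999
grip_force: 0.0
```

Emit:
{"name": "servo_tool", "arguments": {"commands": [{"xyz": [-3.15,2.28,0],"twist": 0},{"xyz": [-3.15,2.28,0],"twist": 0},{"xyz": [-3.15,2.28,0],"twist": 0},{"xyz": [-3.15,2.28,0],"twist": 0},{"xyz": [-3.15,2.28,0],"twist": 0}]}}

```text
clock: 1.4
tcp_pos: [0.3207, 0.4682, 0.3023]
tcp_rot: [2.149, 2.292, -0.001]
ft_force: [0.9, 1.5, 0.1]
width: 0.998
grip_force: 0.0
```

Emit:
{"name": "servo_tool", "arguments": {"commands": [{"xyz": [-3.15,2.28,0],"twist": 0},{"xyz": [-3.15,2.28,0],"twist": 0},{"xyz": [-3.15,2.28,0],"twist": 0},{"xyz": [-3.15,2.28,0],"twist": 0},{"xyz": [-3.15,2.28,0],"twist": 0}]}}

```text
clock: 1.82
tcp_pos: [0.4447, 0.3182, 0.3025]
tcp_rot: [-2.149, -2.291, 0.0]
ft_force: [0.7, -0.0, 0.1]
width: 0.998
grip_force: 0.0
```

Emit:
{"name": "servo_tool", "arguments": {"commands": [{"xyz": [-3.15,2.28,0],"twist": 0},{"xyz": [-3.15,2.28,0],"twist": 0},{"xyz": [-3.15,2.28,0],"twist": 0},{"xyz": [-3.15,2.28,0],"twist": 0},{"xyz": [-3.15,2.28,0],"twist": 0}]}}

```text
clock: 2.23
tcp_pos: [0.5686, 0.1682, 0.3024]
tcp_rot: [-2.149, -2.291, 0.0]
ft_force: [-0.5, -0.0, -0.2]
width: 0.997
grip_force: 0.0
```

Emit:
{"name": "servo_tool", "arguments": {"commands": [{"xyz": [0,0,0],"twist": 0},{"xyz": [0,0,0],"twist": 0}]}}

```text
clock: 2.4
tcp_pos: [0.5685, 0.1685, 0.3021]
tcp_rot: [-2.152, -2.287, 0.001]
ft_force: [0.7, -1.5, -0.9]
width: 0.998
grip_force: 0.0
```

Run:
```python
from plant import *
import cv2,numpy as np
s=sense();print(s["clock"],s["tcp_pos"],s["tcp_rot"],s["qpos"])
c=capture("wrist");np.savez("wrist1.npz",**c);cv2.imwrite("pics/w1.png",c["image"][...,::-1]);print(c["cam_to_world"].round(3).tolist())
```

```text
2.4 [0.56847197 0.16852608 0.30212615] [-2.15236971e+00 -2.28721008e+00  9.53922750e-04] [9.70506146e-02 1.14256870e-01 1.70791693e+00 2.76969979e-04
 1.32046068e+00 3.62558724e-02]
[[0.998, 0.059, 0.015, 0.563], [0.061, -0.964, -0.257, 0.243], [-0.001, 0.258, -0.966, 0.384], [0.0, 0.0, 0.0, 1.0]]
```

View pics/w1.png

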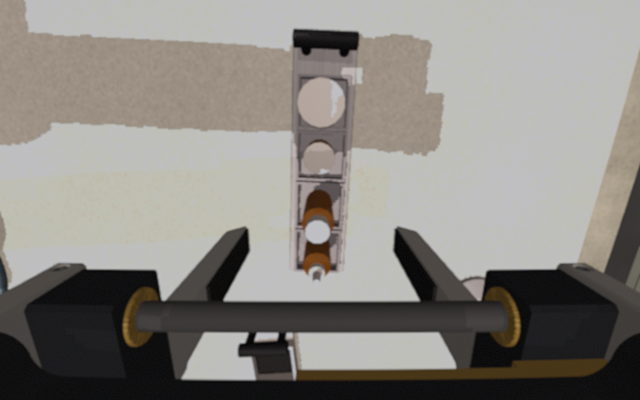

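The wrist view looks down the steel rack: handle at (325,40), caps of wide at (321,102), squat (319,158), tall (317,232), dropper tip (316,272). I'll enlarge it for exact pixels.

Run:
```python
from h import *
c=np.load("wrist1.npz");im=c["image"][...,::-1]
cr=im[20:300,270:380];o=cv2.resize(cv2.rotate(cr,cv2.ROTATE_90_COUNTERCLOCKWISE),None,fx=2.8,fy=2.8,interpolation=cv2.INTER_CUBIC)
o=np.clip(o.astype(float)*1.3,0,255).astype(np.uint8)
cv2.imwrite("pics/w1c.png",o)
for uv,z in(((321,102),.09),((319,158),.072),((317,232),.122),((316,272),.108)): print(onplane(c,uv,z).round(4))
```

```text
[[0.5614 0.2603 0.09  ]]
[[0.5627 0.205  0.072 ]]
[[0.5649 0.1413 0.122 ]]
[[0.5665 0.0916 0.108 ]]
```

View pics/w1c.png

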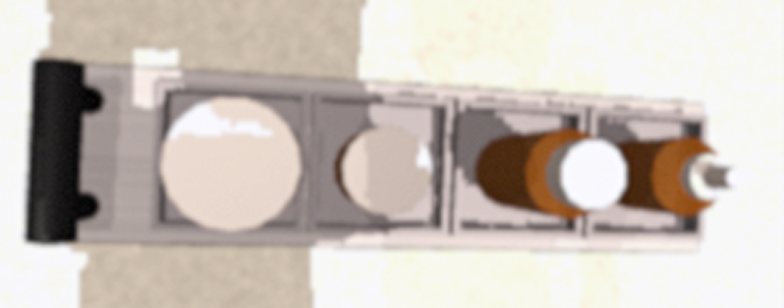

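Caps in the crop: wide at px (320.4,102.5), squat (318.6,158.9), tall (316.9,231.8), and dropper tip about (316,280). Now a look over the white rack.

Emit:
{"name": "servo_tool", "arguments": {"commands": [{"xyz": [-3.57,-0.66,0],"twist": 0},{"xyz": [-3.57,-0.66,0],"twist": 0},{"xyz": [-3.57,-0.66,0],"twist": 0},{"xyz": [-3.57,-0.66,0],"twist": 0},{"xyz": [-3.57,-0.66,0],"twist": 0}]}}

```text
clock: 2.87
tcp_pos: [0.5452, -0.0098, 0.3026]
tcp_rot: [-2.146, -2.294, -0.0]
ft_force: [0.7, 0.3, 0.4]
width: 0.999
grip_force: 0.0
```

Emit:
{"name": "servo_tool", "arguments": {"commands": [{"xyz": [-3.57,-0.66,0],"twist": 0},{"xyz": [-3.57,-0.66,0],"twist": 0},{"xyz": [-3.57,-0.66,0],"twist": 0},{"xyz": [-3.57,-0.66,0],"twist": 0},{"xyz": [-3.57,-0.66,0],"twist": 0}]}}

```text
clock: 3.28
tcp_pos: [0.5243, -0.1901, 0.3027]
tcp_rot: [-2.146, -2.294, -0.0]
ft_force: [0.3, -0.7, -0.0]
width: 1.0
grip_force: 0.0
```

Emit:
{"name": "servo_tool", "arguments": {"commands": [{"xyz": [0,0,0],"twist": 0},{"xyz": [0,0,0],"twist": 0}]}}

```text
clock: 3.45
tcp_pos: [0.5245, -0.1902, 0.3025]
tcp_rot: [-2.15, -2.29, -0.001]
ft_force: [-0.3, 0.6, 0.5]
width: 1.002
grip_force: 0.0
```

Run:
```python
from plant import *
from h import *
w=np.load("wrist1.npz")
for n,uv,z in(("wide",(320.4,102.5),.09),("squat",(318.6,158.9),.072),("tall",(316.9,231.8),.122),("dtip",(316.1,280),.108),("dsh",(316.5,264.6),.076)): print(n,onplane(w,uv,z).round(4))
s=sense();print(s["clock"],s["tcp_pos"],s["tcp_rot"])
c=capture("wrist");np.savez("wrist2.npz",**c);cv2.imwrite("pics/w2.png",c["image"][...,::-1])
hsv=cv2.cvtColor(c["image"],cv2.COLOR_RGB2HSV)
m=hsv[...,2]<60;m[:,:230]=0;m[:,410:]=0;m[295:]=0
for st,ce in blobs(m,200): print(st,ce.round(1),onplane(c,ce,.012).round(4))
```

```text
wide [[0.5609 0.2598 0.09  ]]
squat [[0.5623 0.204  0.072 ]]
tall [[0.5648 0.1415 0.122 ]]
dtip [[0.5671 0.0824 0.108 ]]
dsh [[0.567  0.0835 0.076 ]]
3.45 [ 0.52451716 -0.19024812  0.30249211] [-2.14998571e+00 -2.28976765e+00 -5.56205815e-04]
[ 278   47   64   25 1111] [310.   57.6] [[ 0.5012 -0.0451  0.012 ]]
[ 291   92   49   51 2178] [315.4 116.7] [[ 0.5114 -0.1111  0.012 ]]
[ 296  146   47   46 1855] [319.5 168.2] [[ 0.5202 -0.1738  0.012 ]]
[ 301  197   45   39 1529] [323.4 215.9] [[ 0.5294 -0.2369  0.012 ]]
[230 229  19  56 547] [238.1 254.4] [[ 0.4158 -0.2998  0.012 ]]
[394 229  16  50 444] [402.4 251.2] [[ 0.6408 -0.2809  0.012 ]]
[ 306  243   43   34 1266] [327.1 259.4] [[ 0.5385 -0.2995  0.012 ]]
```

View pics/w2.png

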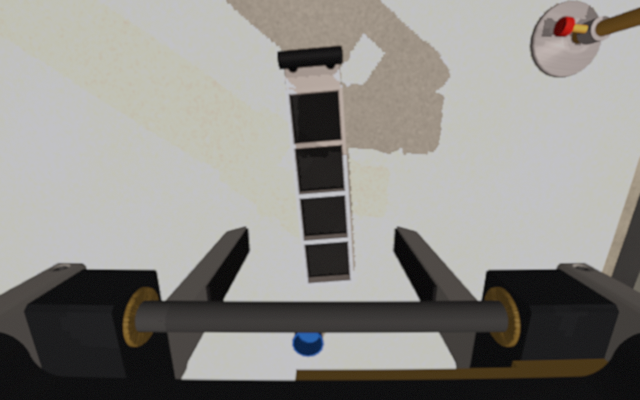

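The wrist view shows four dark compartments at (315,117), (320,168), (323,216) and (327,259), with the handle at the top (310,58). So, after allowing for occlusion, the compartment centres are P1 (.5115,-.112), P2 (.520,-.173), P3 (.529,-.235) and P4 (.538,-.296). Dropper goes first, to P1.

Emit:
{"name": "servo_tool", "arguments": {"commands": [{"xyz": [3.38,0.75,0],"twist": 0},{"xyz": [3.38,0.75,0],"twist": 0},{"xyz": [3.38,0.75,0],"twist": 0},{"xyz": [3.38,0.75,0],"twist": 0},{"xyz": [3.38,0.75,0],"twist": 0}]}}

```text
clock: 3.92
tcp_pos: [0.5509, -0.0153, 0.3027]
tcp_rot: [-2.145, -2.295, -0.0]
ft_force: [0.7, -0.3, -0.8]
width: 1.001
grip_force: 0.0
```

Emit:
{"name": "servo_tool", "arguments": {"commands": [{"xyz": [3.38,0.75,0],"twist": 0},{"xyz": [3.38,0.75,0],"twist": 0},{"xyz": [3.38,0.75,0],"twist": 0},{"xyz": [0,0,0],"twist": 0}]}}

```text
clock: 4.25
tcp_pos: [0.5664, 0.0905, 0.3027]
tcp_rot: [-2.138, -2.3, -0.002]
ft_force: [-0.4, 0.3, -0.6]
width: 1.001
grip_force: 0.0
```

Emit:
{"name": "servo_tool", "arguments": {"commands": [{"xyz": [0,0,3.4],"twist": 0},{"xyz": [0,0,3.4],"twist": 0},{"xyz": [0,0,3.4],"twist": 0},{"xyz": [0,0,3.4],"twist": 0},{"xyz": [0,0,0],"twist": 0}]}}

```text
clock: 4.67
tcp_pos: [0.5622, 0.0852, 0.1595]
tcp_rot: [-2.139, -2.286, 0.014]
ft_force: [-2.0, -0.5, -0.9]
width: 1.003
grip_force: 0.0
```

Run:
```python
from plant import *
from h import *
s=sense();print(s["clock"],s["tcp_pos"],s["tcp_rot"],s["ft_force"])
c=capture("wrist");np.savez("wrist3.npz",**c);cv2.imwrite("pics/w3.png",c["image"][...,::-1])
```

```text
4.6667 [0.56215141 0.08516627 0.1594504 ] [-2.13884703 -2.2864317   0.01404615] [-2.04660388 -0.47801928 -0.90585301]
```

View pics/w3.png

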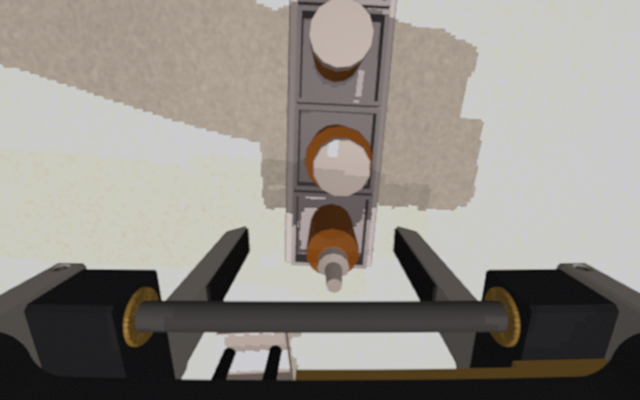

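The view shows the dropper between the fingers, tip at (333,285). The pose is still settling, so I wait a moment.

Emit:
{"name": "servo_tool", "arguments": {"commands": [{"xyz": [0,0,0],"twist": 0},{"xyz": [0,0,0],"twist": 0},{"xyz": [0,0,0],"twist": 0}]}}

```text
clock: 4.97
tcp_pos: [0.5688, 0.0835, 0.1696]
tcp_rot: [2.146, 2.289, 0.005]
ft_force: [0.1, -0.0, -0.4]
width: 1.0
grip_force: 0.0
```

Run:
```python
from h import *
c=np.load("wrist3.npz")
# tip, shoulder-ish checks (cap foot), expected pixel for bottle at z heights
for uv,z in(((333,285),.108),((340,166),.122),((342,34),.072)): print(onplane(c,uv,z).round(4))
```

```text
[[0.5667 0.0798 0.108 ]]
[[0.5644 0.1424 0.122 ]]
[[0.5628 0.2041 0.072 ]]
```

Emit:
{"name": "servo_tool", "arguments": {"commands": [{"xyz": [-0.1,-0.1,1.5],"twist": 0},{"xyz": [0,0,1.2],"twist": 0},{"xyz": [0,0,0.6],"twist": 0},{"xyz": [0,0,0],"twist": 0},{"xyz": [0,0,0],"twist": 0}]}}

```text
clock: 5.38
tcp_pos: [0.5664, 0.0821, 0.1337]
tcp_rot: [-2.149, -2.291, 0.0]
ft_force: [0.4, -0.1, 0.5]
width: 0.998
grip_force: 0.0
```

Emit:
{"name": "servo_tool", "arguments": {"commands": [{"xyz": [0,0,0],"twist": 0},{"xyz": [0,0,0],"twist": 0},{"xyz": [0,0,0],"twist": 0},{"xyz": [0,0,0],"twist": 0},{"xyz": [0,0,0],"twist": 0}], "fingers": 2.8, "force": 15}}

```text
clock: 5.8
tcp_pos: [0.5666, 0.0821, 0.1339]
tcp_rot: [2.149, 2.291, 0.0]
ft_force: [-0.2, 0.0, 0.2]
width: 0.682
grip_force: 0.0
```

Emit:
{"name": "servo_tool", "arguments": {"commands": [{"xyz": [0,0,0],"twist": 0},{"xyz": [0,0,0],"twist": 0},{"xyz": [0,0,0],"twist": 0},{"xyz": [0,0,0],"twist": 0},{"xyz": [0,0,0],"twist": 0}]}}

```text
clock: 6.22
tcp_pos: [0.5666, 0.0821, 0.1338]
tcp_rot: [2.149, 2.291, 0.001]
ft_force: [0.2, -0.8, -1.0]
width: 0.36
grip_force: 15.0
```

Gripped at 34 mm. Lift, carry, and lower.

Emit:
{"name": "servo_tool", "arguments": {"commands": [{"xyz": [0,0,-1],"twist": 0},{"xyz": [0,0,-2.5],"twist": 0},{"xyz": [0,0,-3.5],"twist": 0},{"xyz": [0,0,-3.5],"twist": 0},{"xyz": [0,0,-2.5],"twist": 0}]}}

```text
clock: 6.63
tcp_pos: [0.5669, 0.0822, 0.2675]
tcp_rot: [2.147, 2.29, 0.003]
ft_force: [1.0, 0.1, -0.3]
width: 0.359
grip_force: 15.0
```

Emit:
{"name": "servo_tool", "arguments": {"commands": [{"xyz": [0,0,0],"twist": 0},{"xyz": [-0.95,-0.34,0],"twist": 0},{"xyz": [-2.28,-0.81,0],"twist": 0},{"xyz": [-3.14,-1.11,0],"twist": 0},{"xyz": [-3.14,-1.11,0],"twist": 0}]}}

```text
clock: 7.05
tcp_pos: [0.537, -0.0157, 0.261]
tcp_rot: [-2.145, -2.29, 0.004]
ft_force: [0.6, -0.5, -1.6]
width: 0.364
grip_force: 15.0
```

Emit:
{"name": "servo_tool", "arguments": {"commands": [{"xyz": [-3.14,-1.11,0],"twist": 0},{"xyz": [-3.14,-1.11,0],"twist": 0},{"xyz": [-2.28,-0.81,0],"twist": 0},{"xyz": [-0.95,-0.34,0],"twist": 0},{"xyz": [0,0,0],"twist": 0}]}}

```text
clock: 7.47
tcp_pos: [0.5099, -0.1136, 0.2617]
tcp_rot: [-2.151, -2.285, 0.002]
ft_force: [-0.2, 0.9, -1.4]
width: 0.36
grip_force: 15.0
```

Emit:
{"name": "servo_tool", "arguments": {"commands": [{"xyz": [0,0,0],"twist": 0},{"xyz": [0,0,1.5],"twist": 0},{"xyz": [0,0,3],"twist": 0},{"xyz": [0,0,3],"twist": 0},{"xyz": [0,0,2],"twist": 0}]}}

```text
clock: 7.88
tcp_pos: [0.5104, -0.1098, 0.1656]
tcp_rot: [-2.144, -2.291, 0.001]
ft_force: [-0.3, 0.5, -0.2]
width: 0.357
grip_force: 15.0
```

Emit:
{"name": "servo_tool", "arguments": {"commands": [{"xyz": [0,0,1],"twist": 0},{"xyz": [0,0,0.5],"twist": 0},{"xyz": [0,0,0],"twist": 0},{"xyz": [0,0,0],"twist": 0},{"xyz": [0,0,0],"twist": 0}]}}

```text
clock: 8.3
tcp_pos: [0.5124, -0.1122, 0.1552]
tcp_rot: [2.147, 2.29, 0.002]
ft_force: [-0.1, -0.2, -1.1]
width: 0.359
grip_force: 15.0
```

Run:
```python
from plant import *
from h import *
s=sense();print(s["clock"],s["tcp_pos"],s["tcp_rot"],s["ft_force"],s["grip_force"],s["width"])
c=capture("wrist");d=capture("scene");np.savez("wrist4.npz",**c)
o=np.zeros((600,800,3),np.uint8)
o[:330,:528]=cv2.resize(c["image"],(528,330));o[330:,:780]=cv2.resize(d["image"][130:220,180:440],(780,270))
cv2.imwrite("pics/m4.png",o[...,::-1])
```

```text
8.3 [ 0.51237791 -0.11215395  0.15524654] [2.14686640e+00 2.28978955e+00 1.53967131e-03] [-0.05529956 -0.19695194 -1.0629406 ] 14.986266700529995 0.3590077034986425
```

View pics/m4.png

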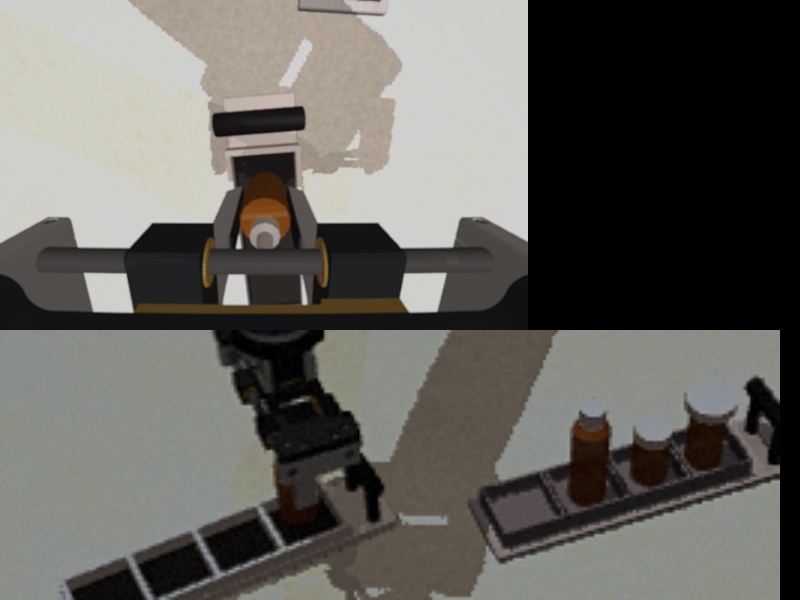

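The dropper is held upright over P1, inside the compartment walls. Lower the last 2 cm and release.

Emit:
{"name": "servo_tool", "arguments": {"commands": [{"xyz": [0,0,0.8],"twist": 0},{"xyz": [0,0,0.7],"twist": 0},{"xyz": [0,0,0.4],"twist": 0},{"xyz": [0,0,0.2],"twist": 0},{"xyz": [0,0,0],"twist": 0}]}}

```text
clock: 8.82
tcp_pos: [0.5113, -0.112, 0.1334]
tcp_rot: [-2.148, -2.29, 0.001]
ft_force: [-4.9, 2.0, 10.7]
width: 0.362
grip_force: 15.0
```

Emit:
{"name": "servo_tool", "arguments": {"commands": [{"xyz": [0,0,0],"twist": 0},{"xyz": [0,0,0],"twist": 0}]}}

```text
clock: 8.98
tcp_pos: [0.5113, -0.1119, 0.1334]
tcp_rot: [-2.148, -2.29, 0.001]
ft_force: [-4.9, 2.0, 9.4]
width: 0.363
grip_force: 15.0
```

Emit:
{"name": "servo_tool", "arguments": {"commands": [{"xyz": [0,0,-0.1],"twist": 0},{"xyz": [0,0,0],"twist": 0},{"xyz": [0,0,0],"twist": 0},{"xyz": [0,0,0],"twist": 0},{"xyz": [0,0,0],"twist": 0}], "fingers": 9.4}}

```text
clock: 9.4
tcp_pos: [0.5112, -0.112, 0.1334]
tcp_rot: [-2.149, -2.291, 0.0]
ft_force: [-0.3, 0.8, -0.5]
width: 0.676
grip_force: 0.0
```

Emit:
{"name": "servo_tool", "arguments": {"commands": [{"xyz": [0,0,-1.0],"twist": 0},{"xyz": [0,0,-2.5],"twist": 0},{"xyz": [0,0,-3.5],"twist": 0},{"xyz": [0,0,-3.5],"twist": 0},{"xyz": [0,0,-2],"twist": 0}]}}

```text
clock: 9.82
tcp_pos: [0.5124, -0.1124, 0.2635]
tcp_rot: [2.145, 2.288, 0.003]
ft_force: [-0.1, -0.7, -0.7]
width: 0.993
grip_force: 0.0
```

Emit:
{"name": "servo_tool", "arguments": {"commands": [{"xyz": [1.5,0.42,0],"twist": 0},{"xyz": [2.75,0.76,0],"twist": 0},{"xyz": [3.3,0.91,0],"twist": 0},{"xyz": [3.3,0.91,0],"twist": 0},{"xyz": [3.3,0.91,0],"twist": 0}]}}

```text
clock: 10.23
tcp_pos: [0.5414, 0.0331, 0.2596]
tcp_rot: [2.149, 2.29, 0.001]
ft_force: [-0.3, -0.5, -0.3]
width: 0.999
grip_force: 0.0
```

Emit:
{"name": "servo_tool", "arguments": {"commands": [{"xyz": [3.3,0.91,0],"twist": 0},{"xyz": [3.3,0.91,0],"twist": 0},{"xyz": [2.75,0.76,0],"twist": 0},{"xyz": [1.5,0.42,0],"twist": 0},{"xyz": [0,0,0],"twist": 0}]}}

```text
clock: 10.65
tcp_pos: [0.5644, 0.1446, 0.2594]
tcp_rot: [2.145, 2.295, 0.002]
ft_force: [-0.4, -0.3, 0.7]
width: 1.002
grip_force: 0.0
```

Emit:
{"name": "servo_tool", "arguments": {"commands": [{"xyz": [0,0,0],"twist": 0},{"xyz": [0,0,0],"twist": 0},{"xyz": [0,0,0],"twist": 0}]}}

```text
clock: 10.9
tcp_pos: [0.5642, 0.1408, 0.2588]
tcp_rot: [2.151, 2.29, -0.0]
ft_force: [-0.2, 0.4, 0.6]
width: 1.002
grip_force: 0.0
```

Run:
```python
from plant import *
from h import *
s=sense();print(s["clock"],s["tcp_pos"],s["tcp_rot"],s["ft_force"],s["grip_force"],s["width"])
c=capture("wrist");d=capture("scene");np.savez("wrist5.npz",**c)
o=np.zeros((600,800,3),np.uint8)
o[:330,:528]=cv2.resize(c["image"],(528,330));o[330:,:780]=cv2.resize(d["image"][130:220,180:440],(780,270))
cv2.imwrite("pics/m5.png",o[...,::-1])
```

```text
10.9 [0.56423391 0.14083535 0.25883247] [ 2.15065912e+00  2.28982246e+00 -2.37663582e-04] [-0.17170071  0.41935876  0.61912426] 0.0 1.0015974812512385
```

View pics/m5.png

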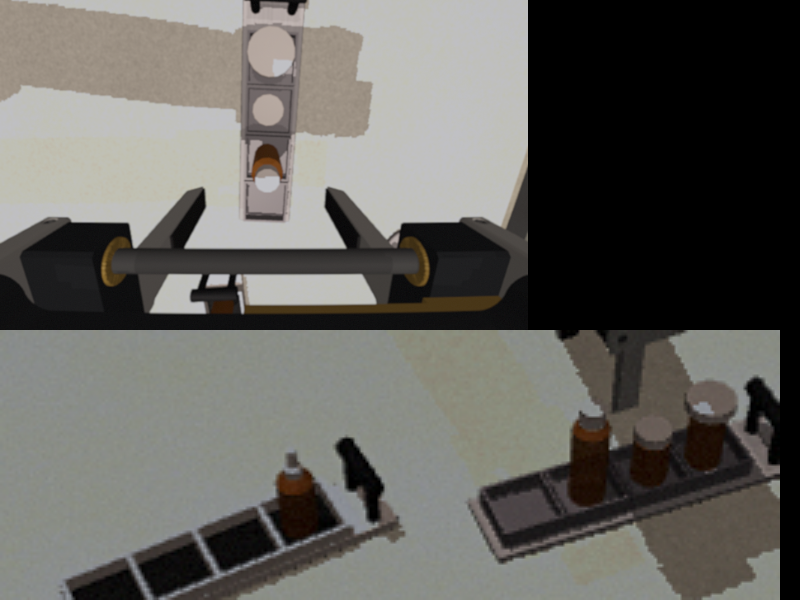

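The dropper stands upright in P1 (scene crop about (295,505)), and the tall bottle is below the gripper. Now I grip the tall bottle.

Emit:
{"name": "servo_tool", "arguments": {"commands": [{"xyz": [0.1,0,1.5],"twist": 0},{"xyz": [0,0,3],"twist": 0},{"xyz": [0,0,3],"twist": 0},{"xyz": [0,0,2.2],"twist": 0},{"xyz": [0,0,1.5],"twist": 0}]}}

```text
clock: 11.42
tcp_pos: [0.5629, 0.142, 0.144]
tcp_rot: [-2.149, -2.288, 0.004]
ft_force: [0.8, -0.1, 0.1]
width: 0.999
grip_force: 0.0
```

Emit:
{"name": "servo_tool", "arguments": {"commands": [{"xyz": [0,0,0],"twist": 0},{"xyz": [0,0,0],"twist": 0},{"xyz": [0,0,0],"twist": 0},{"xyz": [0,0,0],"twist": 0}]}}

```text
clock: 11.75
tcp_pos: [0.5653, 0.1428, 0.1485]
tcp_rot: [2.148, 2.289, 0.004]
ft_force: [-0.2, 0.2, 0.5]
width: 0.999
grip_force: 0.0
```

Emit:
{"name": "servo_tool", "arguments": {"commands": [{"xyz": [0,0,0],"twist": 0},{"xyz": [0,0,0],"twist": 0},{"xyz": [0,0,0],"twist": 0},{"xyz": [0,0,0],"twist": 0},{"xyz": [0,0,0],"twist": 0}], "fingers": 2.8, "force": 20}}

```text
clock: 12.17
tcp_pos: [0.5643, 0.143, 0.1468]
tcp_rot: [2.149, 2.291, 0.0]
ft_force: [0.1, 0.0, 0.4]
width: 0.683
grip_force: 0.0
```

Emit:
{"name": "servo_tool", "arguments": {"commands": [{"xyz": [0,0,0],"twist": 0},{"xyz": [0,0,0],"twist": 0},{"xyz": [0,0,0],"twist": 0},{"xyz": [0,0,0],"twist": 0},{"xyz": [0,0,0],"twist": 0}]}}

```text
clock: 12.58
tcp_pos: [0.5645, 0.1429, 0.1468]
tcp_rot: [2.149, 2.291, 0.001]
ft_force: [0.9, 0.5, 1.2]
width: 0.356
grip_force: 20.0
```

Emit:
{"name": "servo_tool", "arguments": {"commands": [{"xyz": [0,0,0],"twist": 0},{"xyz": [0,0,0],"twist": 0}]}}

```text
clock: 12.75
tcp_pos: [0.5645, 0.1429, 0.1468]
tcp_rot: [2.149, 2.291, 0.001]
ft_force: [0.3, 1.0, -0.1]
width: 0.361
grip_force: 20.0
```

Emit:
{"name": "servo_tool", "arguments": {"commands": [{"xyz": [0,0,-1.5],"twist": 0},{"xyz": [0,0,-3],"twist": 0},{"xyz": [0,0,-4],"twist": 0},{"xyz": [0,0,-3.5],"twist": 0},{"xyz": [0,0,-2],"twist": 0}]}}

```text
clock: 13.17
tcp_pos: [0.5651, 0.143, 0.2908]
tcp_rot: [2.147, 2.289, 0.005]
ft_force: [0.4, 0.4, -1.6]
width: 0.355
grip_force: 20.0
```

Emit:
{"name": "servo_tool", "arguments": {"commands": [{"xyz": [0,0,0],"twist": 0},{"xyz": [-1.25,-0.26,0],"twist": 0},{"xyz": [-2.5,-0.51,0],"twist": 0},{"xyz": [-3.4,-0.693,0],"twist": 0},{"xyz": [-3.4,-0.693,0],"twist": 0}]}}

```text
clock: 13.58
tcp_pos: [0.5474, 0.035, 0.2829]
tcp_rot: [-2.144, -2.29, 0.006]
ft_force: [0.2, -0.9, -0.6]
width: 0.359
grip_force: 20.0
```

Emit:
{"name": "servo_tool", "arguments": {"commands": [{"xyz": [-3.4,-0.693,0],"twist": 0},{"xyz": [-3.4,-0.693,0],"twist": 0},{"xyz": [-3.4,-0.693,0],"twist": 0},{"xyz": [-3.4,-0.693,0],"twist": 0},{"xyz": [-3.4,-0.693,0],"twist": 0}]}}

```text
clock: 14.0
tcp_pos: [0.5234, -0.1373, 0.2829]
tcp_rot: [-2.146, -2.287, 0.003]
ft_force: [1.2, 0.1, -2.4]
width: 0.362
grip_force: 20.0
```

Emit:
{"name": "servo_tool", "arguments": {"commands": [{"xyz": [-2.5,-0.51,0],"twist": 0},{"xyz": [-1.25,-0.26,0],"twist": 0},{"xyz": [0,0,0],"twist": 0},{"xyz": [0,0,0],"twist": 0},{"xyz": [0,0,0],"twist": 0}]}}

```text
clock: 14.42
tcp_pos: [0.5202, -0.1723, 0.2855]
tcp_rot: [-2.146, -2.291, 0.0]
ft_force: [-0.5, 1.1, -2.0]
width: 0.361
grip_force: 20.0
```

Emit:
{"name": "servo_tool", "arguments": {"commands": [{"xyz": [0,0,1.5],"twist": 0},{"xyz": [0,0,3],"twist": 0},{"xyz": [0,0,3.5],"twist": 0},{"xyz": [0,0,2.5],"twist": 0},{"xyz": [0,0,1],"twist": 0}]}}

```text
clock: 14.83
tcp_pos: [0.5186, -0.1707, 0.1673]
tcp_rot: [-2.141, -2.289, 0.002]
ft_force: [0.1, -0.9, -1.9]
width: 0.359
grip_force: 20.0
```

Emit:
{"name": "servo_tool", "arguments": {"commands": [{"xyz": [0,0,0],"twist": 0},{"xyz": [0,0,0],"twist": 0},{"xyz": [0,0,0],"twist": 0},{"xyz": [0,0,0],"twist": 0}]}}

```text
clock: 15.17
tcp_pos: [0.5217, -0.1739, 0.1739]
tcp_rot: [2.146, 2.289, 0.001]
ft_force: [-0.4, -0.5, -1.3]
width: 0.36
grip_force: 20.0
```

Emit:
{"name": "servo_tool", "arguments": {"commands": [{"xyz": [0,0,0.8],"twist": 0},{"xyz": [0,0,0.8],"twist": 0},{"xyz": [0,0,0.5],"twist": 0},{"xyz": [0,0,0.2],"twist": 0},{"xyz": [0,0,0.15],"twist": 0}]}}

```text
clock: 15.58
tcp_pos: [0.52, -0.1733, 0.1467]
tcp_rot: [-2.148, -2.29, 0.001]
ft_force: [-4.3, 3.3, 8.5]
width: 0.354
grip_force: 20.0
```

Emit:
{"name": "servo_tool", "arguments": {"commands": [{"xyz": [0,0,0.05],"twist": 0},{"xyz": [0,0,0],"twist": 0},{"xyz": [0,0,0],"twist": 0}]}}

```text
clock: 15.83
tcp_pos: [0.5205, -0.1736, 0.1468]
tcp_rot: [2.149, 2.291, -0.0]
ft_force: [-0.8, 0.1, 0.6]
width: 0.356
grip_force: 20.0
```

Emit:
{"name": "servo_tool", "arguments": {"commands": [{"xyz": [0,0,0],"twist": 0},{"xyz": [0,0,0],"twist": 0},{"xyz": [0,0,0],"twist": 0},{"xyz": [0,0,0],"twist": 0},{"xyz": [0,0,0],"twist": 0}], "fingers": 9.4}}

```text
clock: 16.25
tcp_pos: [0.5206, -0.1736, 0.1468]
tcp_rot: [2.149, 2.291, 0.0]
ft_force: [-0.1, 0.8, 0.1]
width: 0.676
grip_force: 0.0
```

Emit:
{"name": "servo_tool", "arguments": {"commands": [{"xyz": [0,0,-1.5],"twist": 0},{"xyz": [0,0,-3],"twist": 0},{"xyz": [0,0,-4],"twist": 0},{"xyz": [0,0,-3.5],"twist": 0},{"xyz": [0,0,-2],"twist": 0}]}}

```text
clock: 16.67
tcp_pos: [0.5216, -0.1741, 0.2914]
tcp_rot: [2.145, 2.287, 0.002]
ft_force: [0.4, -0.7, 0.5]
width: 0.992
grip_force: 0.0
```

Emit:
{"name": "servo_tool", "arguments": {"commands": [{"xyz": [1.2,0.21,0],"twist": 0},{"xyz": [2.4,0.42,0],"twist": 0},{"xyz": [3.36,0.59,0],"twist": 0},{"xyz": [3.36,0.59,0],"twist": 0},{"xyz": [3.36,0.59,0],"twist": 0}]}}

```text
clock: 17.08
tcp_pos: [0.535, -0.0335, 0.285]
tcp_rot: [-2.149, -2.289, 0.001]
ft_force: [0.6, -0.8, 0.1]
width: 0.999
grip_force: 0.0
```

Emit:
{"name": "servo_tool", "arguments": {"commands": [{"xyz": [3.36,0.59,0],"twist": 0},{"xyz": [3.36,0.59,0],"twist": 0},{"xyz": [3.36,0.59,0],"twist": 0},{"xyz": [3.36,0.59,0],"twist": 0},{"xyz": [3.36,0.59,0],"twist": 0}]}}

```text
clock: 17.5
tcp_pos: [0.5534, 0.1364, 0.2849]
tcp_rot: [-2.148, -2.29, 0.002]
ft_force: [0.8, -0.1, 0.2]
width: 1.0
grip_force: 0.0
```

Emit:
{"name": "servo_tool", "arguments": {"commands": [{"xyz": [3.36,0.59,0],"twist": 0},{"xyz": [2.4,0.42,0],"twist": 0},{"xyz": [1.2,0.21,0],"twist": 0},{"xyz": [0,0,0],"twist": 0},{"xyz": [0,0,0],"twist": 0}]}}

```text
clock: 17.92
tcp_pos: [0.5616, 0.2042, 0.2855]
tcp_rot: [-2.148, -2.292, 0.003]
ft_force: [0.4, -0.8, -0.4]
width: 0.997
grip_force: 0.0
```

Emit:
{"name": "servo_tool", "arguments": {"commands": [{"xyz": [0,0,0],"twist": 0},{"xyz": [0,0,0],"twist": 0}]}}

```text
clock: 18.08
tcp_pos: [0.5621, 0.2029, 0.2864]
tcp_rot: [-2.151, -2.289, 0.001]
ft_force: [0.6, -0.3, -0.5]
width: 0.997
grip_force: 0.0
```

Run:
```python
from plant import *
from h import *
s=sense();print(s["clock"],s["tcp_pos"],s["tcp_rot"],s["ft_force"],s["grip_force"],s["width"])
c=capture("wrist");d=capture("scene");np.savez("wrist6.npz",**c)
o=np.zeros((600,800,3),np.uint8)
o[:330,:528]=cv2.resize(c["image"],(528,330));o[330:,:780]=cv2.resize(d["image"][130:220,180:440],(780,270))
cv2.imwrite("pics/m6.png",o[...,::-1])
```

```text
18.0833 [0.56211207 0.20294953 0.28637766] [-2.15123843e+00 -2.28937770e+00  8.59932504e-04] [ 0.64458078 -0.29677031 -0.51939429] 0.0 0.9973481162577047
```

View pics/m6.png

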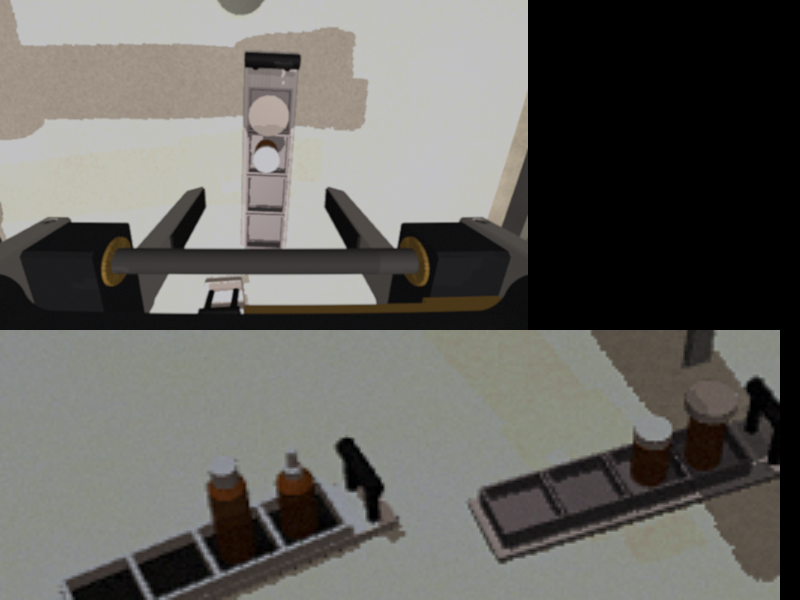

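Dropper and tall stand upright in P1 and P2. Squat is next, with the gripper above it.

Emit:
{"name": "servo_tool", "arguments": {"commands": [{"xyz": [0,0,1.5],"twist": 0},{"xyz": [0,0,3],"twist": 0},{"xyz": [0,0,3.8],"twist": 0},{"xyz": [0,0,3.3],"twist": 0},{"xyz": [0,0,2],"twist": 0}]}}

```text
clock: 18.6
tcp_pos: [0.5604, 0.2031, 0.147]
tcp_rot: [-2.149, -2.288, 0.006]
ft_force: [-0.9, -0.5, 0.5]
width: 0.999
grip_force: 0.0
```

Emit:
{"name": "servo_tool", "arguments": {"commands": [{"xyz": [0,0,0],"twist": 0},{"xyz": [0,0,0],"twist": 0},{"xyz": [0,0,1],"twist": 0},{"xyz": [0,0,0.5],"twist": 0},{"xyz": [0,0,0],"twist": 0}]}}

```text
clock: 19.02
tcp_pos: [0.5622, 0.2042, 0.1358]
tcp_rot: [2.149, 2.291, 0.0]
ft_force: [0.1, 0.0, 0.1]
width: 1.0
grip_force: 0.0
```

Emit:
{"name": "servo_tool", "arguments": {"commands": [{"xyz": [0,0,0],"twist": 0},{"xyz": [0,0,0],"twist": 0},{"xyz": [0,0,0],"twist": 0},{"xyz": [0,0,0],"twist": 0},{"xyz": [0,0,0],"twist": 0}], "fingers": 2.8, "force": 15}}

```text
clock: 19.43
tcp_pos: [0.5622, 0.2044, 0.136]
tcp_rot: [2.149, 2.291, 0.001]
ft_force: [1.4, -0.7, 0.6]
width: 0.684
grip_force: 0.0
```

Emit:
{"name": "servo_tool", "arguments": {"commands": [{"xyz": [0,0,0],"twist": 0},{"xyz": [0,0,0],"twist": 0},{"xyz": [0,0,0],"twist": 0},{"xyz": [0,0,0],"twist": 0},{"xyz": [0,0,0],"twist": 0}]}}

```text
clock: 19.85
tcp_pos: [0.5622, 0.2043, 0.1356]
tcp_rot: [2.149, 2.291, 0.0]
ft_force: [0.2, -0.8, -0.3]
width: 0.354
grip_force: 15.0
```

Emit:
{"name": "servo_tool", "arguments": {"commands": [{"xyz": [0,0,0],"twist": 0},{"xyz": [0,0,0],"twist": 0}]}}

```text
clock: 20.02
tcp_pos: [0.5621, 0.2043, 0.1356]
tcp_rot: [2.149, 2.291, 0.0]
ft_force: [0.3, -0.0, 0.3]
width: 0.355
grip_force: 15.0
```

Emit:
{"name": "servo_tool", "arguments": {"commands": [{"xyz": [0,0,-1.5],"twist": 0},{"xyz": [0,0,-3],"twist": 0},{"xyz": [0,0,-4],"twist": 0},{"xyz": [0,0,-3.5],"twist": 0},{"xyz": [0,0,-2],"twist": 0}]}}

```text
clock: 20.43
tcp_pos: [0.5632, 0.2046, 0.2802]
tcp_rot: [2.147, 2.289, 0.007]
ft_force: [0.3, 0.2, -0.3]
width: 0.355
grip_force: 15.0
```

Emit:
{"name": "servo_tool", "arguments": {"commands": [{"xyz": [-1.2,-0.17,0],"twist": 0},{"xyz": [-2.4,-0.33,0],"twist": 0},{"xyz": [-3.31,-0.457,0],"twist": 0},{"xyz": [-3.31,-0.457,0],"twist": 0},{"xyz": [-3.31,-0.457,0],"twist": 0}]}}

```text
clock: 20.85
tcp_pos: [0.5507, 0.0664, 0.2734]
tcp_rot: [-2.147, -2.29, 0.004]
ft_force: [0.6, 0.4, -0.3]
width: 0.356
grip_force: 15.0
```

Emit:
{"name": "servo_tool", "arguments": {"commands": [{"xyz": [-3.31,-0.457,0],"twist": 0},{"xyz": [-3.31,-0.457,0],"twist": 0},{"xyz": [-3.31,-0.457,0],"twist": 0},{"xyz": [-3.31,-0.457,0],"twist": 0},{"xyz": [-3.31,-0.457,0],"twist": 0}]}}

```text
clock: 21.27
tcp_pos: [0.5383, -0.1004, 0.2734]
tcp_rot: [-2.148, -2.289, 0.002]
ft_force: [0.0, -0.2, -1.4]
width: 0.359
grip_force: 15.0
```

Emit:
{"name": "servo_tool", "arguments": {"commands": [{"xyz": [-3.31,-0.457,0],"twist": 0},{"xyz": [-3.31,-0.457,0],"twist": 0},{"xyz": [-3.31,-0.457,0],"twist": 0},{"xyz": [-2.4,-0.33,0],"twist": 0},{"xyz": [-1.2,-0.17,0],"twist": 0}]}}

```text
clock: 21.68
tcp_pos: [0.5283, -0.2375, 0.2735]
tcp_rot: [-2.151, -2.286, 0.002]
ft_force: [-0.3, -0.2, -1.2]
width: 0.355
grip_force: 15.0
```

Emit:
{"name": "servo_tool", "arguments": {"commands": [{"xyz": [0,0,0],"twist": 0},{"xyz": [0,0,0],"twist": 0},{"xyz": [0,0,0],"twist": 0},{"xyz": [0,0,0],"twist": 0}]}}

```text
clock: 22.02
tcp_pos: [0.5299, -0.2333, 0.2753]
tcp_rot: [-2.147, -2.293, -0.0]
ft_force: [0.2, -1.0, -0.3]
width: 0.355
grip_force: 15.0
```

Emit:
{"name": "servo_tool", "arguments": {"commands": [{"xyz": [0,0,1.5],"twist": 0},{"xyz": [0,0,3],"twist": 0},{"xyz": [0,0,3.5],"twist": 0},{"xyz": [0,0,2.5],"twist": 0},{"xyz": [0,0,1],"twist": 0}]}}

```text
clock: 22.43
tcp_pos: [0.5281, -0.2322, 0.1565]
tcp_rot: [-2.142, -2.288, 0.001]
ft_force: [-0.2, 0.1, -2.7]
width: 0.358
grip_force: 15.0
```

Emit:
{"name": "servo_tool", "arguments": {"commands": [{"xyz": [0,0,0],"twist": 0},{"xyz": [0,0,0],"twist": 0},{"xyz": [0,0,0],"twist": 0},{"xyz": [0,0,0],"twist": 0},{"xyz": [0,0,0],"twist": 0}]}}

```text
clock: 22.85
tcp_pos: [0.5307, -0.2352, 0.1626]
tcp_rot: [2.147, 2.289, 0.001]
ft_force: [-0.5, -0.4, -0.9]
width: 0.359
grip_force: 15.0
```

Emit:
{"name": "servo_tool", "arguments": {"commands": [{"xyz": [0,0,0.8],"twist": 0},{"xyz": [0,0,0.8],"twist": 0},{"xyz": [0,0,0.5],"twist": 0},{"xyz": [0,0,0.2],"twist": 0},{"xyz": [0,0,0.15],"twist": 0}]}}

```text
clock: 23.27
tcp_pos: [0.5294, -0.2345, 0.1355]
tcp_rot: [-2.148, -2.29, 0.001]
ft_force: [-3.2, 1.6, 6.4]
width: 0.357
grip_force: 15.0
```

Emit:
{"name": "servo_tool", "arguments": {"commands": [{"xyz": [0,0,0.05],"twist": 0},{"xyz": [0,0,0],"twist": 0},{"xyz": [0,0,0],"twist": 0}]}}

```text
clock: 23.52
tcp_pos: [0.5301, -0.2349, 0.1357]
tcp_rot: [2.149, 2.291, 0.0]
ft_force: [0.8, 0.4, -1.6]
width: 0.355
grip_force: 15.0
```

Emit:
{"name": "servo_tool", "arguments": {"commands": [{"xyz": [0,0,0],"twist": 0},{"xyz": [0,0,0],"twist": 0},{"xyz": [0,0,0],"twist": 0},{"xyz": [0,0,0],"twist": 0},{"xyz": [0,0,0],"twist": 0}], "fingers": 9.4}}

```text
clock: 23.93
tcp_pos: [0.5299, -0.2348, 0.1358]
tcp_rot: [2.149, 2.291, 0.0]
ft_force: [-0.3, -0.2, 0.9]
width: 0.679
grip_force: 0.0
```

Emit:
{"name": "servo_tool", "arguments": {"commands": [{"xyz": [0,0,-1.5],"twist": 0},{"xyz": [0,0,-3.5],"twist": 0},{"xyz": [0,0,-4],"twist": 0},{"xyz": [0,0,-4],"twist": 0},{"xyz": [0,0,-2],"twist": 0}]}}

```text
clock: 24.35
tcp_pos: [0.5311, -0.2355, 0.2914]
tcp_rot: [2.144, 2.286, 0.002]
ft_force: [-0.2, -0.9, 0.7]
width: 0.995
grip_force: 0.0
```

Emit:
{"name": "servo_tool", "arguments": {"commands": [{"xyz": [1.2,0.17,0],"twist": 0},{"xyz": [2.4,0.33,0],"twist": 0},{"xyz": [3.5,0.434,0],"twist": 0},{"xyz": [3.5,0.434,0],"twist": 0},{"xyz": [3.5,0.434,0],"twist": 0}]}}

```text
clock: 24.77
tcp_pos: [0.538, -0.0909, 0.284]
tcp_rot: [-2.149, -2.289, 0.001]
ft_force: [0.6, 0.6, 0.4]
width: 0.998
grip_force: 0.0
```

Emit:
{"name": "servo_tool", "arguments": {"commands": [{"xyz": [3.5,0.434,0],"twist": 0},{"xyz": [3.5,0.434,0],"twist": 0},{"xyz": [3.5,0.434,0],"twist": 0},{"xyz": [3.5,0.434,0],"twist": 0},{"xyz": [3.5,0.434,0],"twist": 0}]}}

```text
clock: 25.18
tcp_pos: [0.5482, 0.0854, 0.284]
tcp_rot: [-2.148, -2.29, 0.002]
ft_force: [1.2, 0.6, -0.3]
width: 0.999
grip_force: 0.0
```

Emit:
{"name": "servo_tool", "arguments": {"commands": [{"xyz": [3.5,0.434,0],"twist": 0},{"xyz": [3.5,0.434,0],"twist": 0},{"xyz": [3.5,0.434,0],"twist": 0},{"xyz": [3.5,0.434,0],"twist": 0},{"xyz": [2.4,0.33,0],"twist": 0}]}}

```text
clock: 25.6
tcp_pos: [0.5581, 0.2512, 0.2839]
tcp_rot: [-2.146, -2.292, 0.003]
ft_force: [0.2, 0.4, -0.2]
width: 1.003
grip_force: 0.0
```

Emit:
{"name": "servo_tool", "arguments": {"commands": [{"xyz": [1.2,0.17,0],"twist": 0},{"xyz": [0,0,0],"twist": 0},{"xyz": [0,0,0],"twist": 0},{"xyz": [0,0,0],"twist": 0},{"xyz": [0,0,0],"twist": 0}]}}

```text
clock: 26.02
tcp_pos: [0.5604, 0.2588, 0.2854]
tcp_rot: [-2.151, -2.289, 0.001]
ft_force: [-0.2, -0.1, -0.7]
width: 0.999
grip_force: 0.0
```

Run:
```python
from plant import *
from h import *
s=sense();print(s["clock"],s["tcp_pos"],s["tcp_rot"],s["ft_force"],s["grip_force"],s["width"])
c=capture("wrist");d=capture("scene");np.savez("wrist7.npz",**c)
o=np.zeros((600,800,3),np.uint8)
o[:330,:528]=cv2.resize(c["image"],(528,330));o[330:,:780]=cv2.resize(d["image"][130:220,180:440],(780,270))
cv2.imwrite("pics/m7.png",o[...,::-1])
```

```text
26.0167 [0.56039806 0.25881115 0.28542228] [-2.15125339e+00 -2.28936510e+00  9.08684644e-04] [-0.16520483 -0.10839639 -0.7319547 ] 0.0 0.9992886488637428
```

View pics/m7.png

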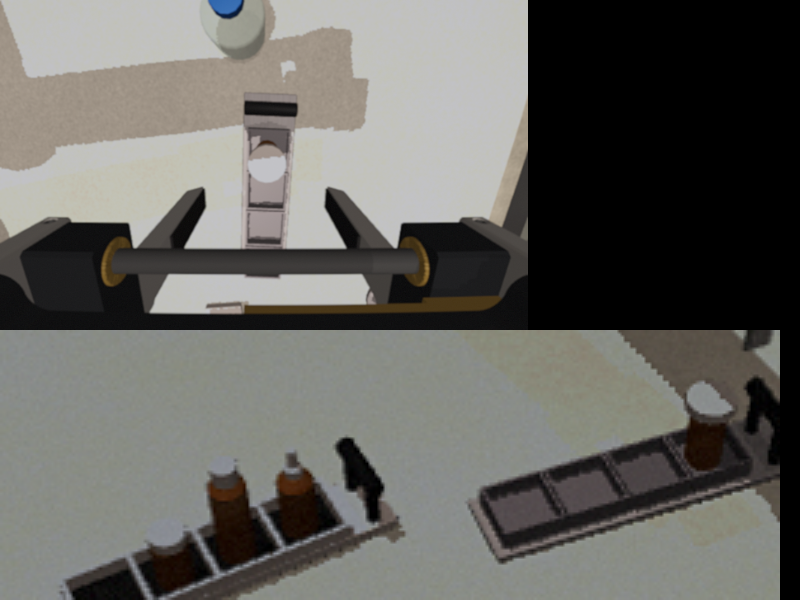

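Squat stands in P3. Wide's cap is between the fingers at crop (267,162), with the lab bottle well clear. I grip it by the overhanging cap (46 mm).

Emit:
{"name": "servo_tool", "arguments": {"commands": [{"xyz": [0.05,0,1.5],"twist": 0},{"xyz": [0,0,3],"twist": 0},{"xyz": [0,0,3.4],"twist": 0},{"xyz": [0,0,2.5],"twist": 0},{"xyz": [0,0,1],"twist": 0}]}}

```text
clock: 26.53
tcp_pos: [0.5583, 0.2593, 0.1674]
tcp_rot: [-2.148, -2.288, 0.009]
ft_force: [-0.5, -0.0, -0.4]
width: 1.0
grip_force: 0.0
```

Emit:
{"name": "servo_tool", "arguments": {"commands": [{"xyz": [0,0,0],"twist": 0},{"xyz": [0,0,0],"twist": 0},{"xyz": [0,0,0.7],"twist": 0},{"xyz": [0,0,0.3],"twist": 0},{"xyz": [0,0,0],"twist": 0}]}}

```text
clock: 26.95
tcp_pos: [0.5606, 0.2607, 0.1622]
tcp_rot: [2.149, 2.291, 0.001]
ft_force: [-0.2, 0.2, -0.7]
width: 1.001
grip_force: 0.0
```

Emit:
{"name": "servo_tool", "arguments": {"commands": [{"xyz": [0,0,0],"twist": 0},{"xyz": [0,0,0],"twist": 0},{"xyz": [0,0,0],"twist": 0},{"xyz": [0,0,0],"twist": 0},{"xyz": [0,0,0],"twist": 0}], "fingers": 4.0, "force": 20}}

```text
clock: 27.37
tcp_pos: [0.5603, 0.2608, 0.1618]
tcp_rot: [2.149, 2.291, 0.0]
ft_force: [-0.1, -0.2, -0.8]
width: 0.685
grip_force: 0.0
```

Emit:
{"name": "servo_tool", "arguments": {"commands": [{"xyz": [0,0,0],"twist": 0},{"xyz": [0,0,0],"twist": 0},{"xyz": [0,0,0],"twist": 0},{"xyz": [0,0,0],"twist": 0},{"xyz": [0,0,0],"twist": 0}]}}

```text
clock: 27.78
tcp_pos: [0.5604, 0.2607, 0.1617]
tcp_rot: [2.149, 2.291, 0.0]
ft_force: [0.8, -0.9, 0.0]
width: 0.484
grip_force: 20.0
```

Emit:
{"name": "servo_tool", "arguments": {"commands": [{"xyz": [0,0,0],"twist": 0},{"xyz": [0,0,0],"twist": 0}]}}

```text
clock: 27.95
tcp_pos: [0.5604, 0.2607, 0.1617]
tcp_rot: [2.149, 2.291, 0.0]
ft_force: [0.1, -0.2, 0.3]
width: 0.481
grip_force: 20.0
```

Emit:
{"name": "servo_tool", "arguments": {"commands": [{"xyz": [0,0,-1],"twist": 0},{"xyz": [0,0,-3],"twist": 0},{"xyz": [0,0,-4],"twist": 0},{"xyz": [0,0,-4],"twist": 0},{"xyz": [0,0,-2],"twist": 0}]}}

```text
clock: 28.37
tcp_pos: [0.5615, 0.2611, 0.308]
tcp_rot: [2.146, 2.289, 0.01]
ft_force: [0.9, 0.6, 0.2]
width: 0.481
grip_force: 20.0
```

Emit:
{"name": "servo_tool", "arguments": {"commands": [{"xyz": [-1.2,-0.12,0],"twist": 0},{"xyz": [-2.4,-0.25,0],"twist": 0},{"xyz": [-3.45,-0.355,0],"twist": 0},{"xyz": [-3.45,-0.355,0],"twist": 0},{"xyz": [-3.45,-0.355,0],"twist": 0}]}}

```text
clock: 28.78
tcp_pos: [0.5536, 0.1188, 0.3]
tcp_rot: [-2.147, -2.291, 0.003]
ft_force: [0.7, 0.3, -1.3]
width: 0.483
grip_force: 20.0
```

Emit:
{"name": "servo_tool", "arguments": {"commands": [{"xyz": [-3.45,-0.355,0],"twist": 0},{"xyz": [-3.45,-0.355,0],"twist": 0},{"xyz": [-3.45,-0.355,0],"twist": 0},{"xyz": [-3.45,-0.355,0],"twist": 0},{"xyz": [-3.45,-0.355,0],"twist": 0}]}}

```text
clock: 29.2
tcp_pos: [0.5468, -0.0546, 0.3001]
tcp_rot: [-2.148, -2.289, 0.002]
ft_force: [0.9, -0.1, -1.1]
width: 0.479
grip_force: 20.0
```

Emit:
{"name": "servo_tool", "arguments": {"commands": [{"xyz": [-3.45,-0.355,0],"twist": 0},{"xyz": [-3.45,-0.355,0],"twist": 0},{"xyz": [-3.45,-0.355,0],"twist": 0},{"xyz": [-3.45,-0.355,0],"twist": 0},{"xyz": [-3.45,-0.355,0],"twist": 0}]}}

```text
clock: 29.62
tcp_pos: [0.5401, -0.2277, 0.3]
tcp_rot: [-2.148, -2.289, 0.001]
ft_force: [0.6, 0.3, -0.2]
width: 0.48
grip_force: 20.0
```

Emit:
{"name": "servo_tool", "arguments": {"commands": [{"xyz": [-3.4,-0.355,0],"twist": 0},{"xyz": [-2.4,-0.25,0],"twist": 0},{"xyz": [-1.2,-0.12,0],"twist": 0},{"xyz": [0,0,0],"twist": 0},{"xyz": [0,0,0],"twist": 0}]}}

```text
clock: 30.03
tcp_pos: [0.5383, -0.2959, 0.3006]
tcp_rot: [-2.148, -2.289, -0.001]
ft_force: [0.3, 0.3, -1.1]
width: 0.481
grip_force: 20.0
```

Emit:
{"name": "servo_tool", "arguments": {"commands": [{"xyz": [0,0,0],"twist": 0},{"xyz": [0,0,0],"twist": 0},{"xyz": [0,0,0],"twist": 0},{"xyz": [0,0,0],"twist": 0}]}}

```text
clock: 30.37
tcp_pos: [0.539, -0.2953, 0.3018]
tcp_rot: [2.148, 2.293, 0.0]
ft_force: [0.6, 0.8, -1.5]
width: 0.482
grip_force: 20.0
```

Emit:
{"name": "servo_tool", "arguments": {"commands": [{"xyz": [0,0,1.5],"twist": 0},{"xyz": [0,0,3],"twist": 0},{"xyz": [0,0,3.5],"twist": 0},{"xyz": [0,0,2.5],"twist": 0},{"xyz": [0,0,1],"twist": 0}]}}

```text
clock: 30.78
tcp_pos: [0.5372, -0.2944, 0.1822]
tcp_rot: [-2.144, -2.287, 0.001]
ft_force: [-0.2, -0.8, -1.7]
width: 0.483
grip_force: 20.0
```

Emit:
{"name": "servo_tool", "arguments": {"commands": [{"xyz": [0,0,0],"twist": 0},{"xyz": [0,0,0],"twist": 0},{"xyz": [0,0,0],"twist": 0},{"xyz": [0,0,0],"twist": 0},{"xyz": [0,0,0],"twist": 0}]}}

```text
clock: 31.2
tcp_pos: [0.5396, -0.2969, 0.1887]
tcp_rot: [2.147, 2.289, 0.0]
ft_force: [0.2, 0.2, -0.4]
width: 0.486
grip_force: 20.0
```

Run:
```python
from plant import *
from h import *
s=sense();print(s["clock"],s["tcp_pos"],s["tcp_rot"],s["ft_force"],s["grip_force"],s["width"])
c=capture("wrist");d=capture("scene")
o=np.zeros((600,800,3),np.uint8)
o[:330,:528]=cv2.resize(c["image"],(528,330));o[330:,:780]=cv2.resize(d["image"][150:240,150:410],(780,270))
cv2.imwrite("pics/m8.png",o[...,::-1])
```

```text
31.2 [ 0.53959871 -0.29690294  0.18870619] [2.14675559e+00 2.28893814e+00 3.98949477e-04] [ 0.22124397  0.23690475 -0.36362997] 19.999867379665375 0.4855773411535005
```

View pics/m8.png

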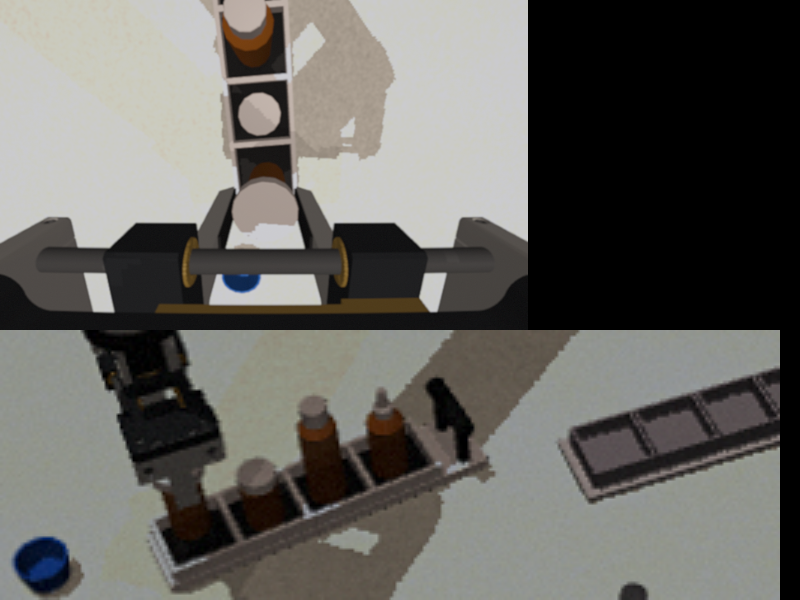

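Wide hangs upright over P4, the blue cap is clear, and the others stand. Lower and release.

Emit:
{"name": "servo_tool", "arguments": {"commands": [{"xyz": [0,0,0.8],"twist": 0},{"xyz": [0,0,0.8],"twist": 0},{"xyz": [0,0,0.5],"twist": 0},{"xyz": [0,0,0.2],"twist": 0},{"xyz": [0,0,0.15],"twist": 0}]}}

```text
clock: 31.72
tcp_pos: [0.5383, -0.2962, 0.1616]
tcp_rot: [-2.147, -2.29, 0.002]
ft_force: [-3.1, -0.2, 6.1]
width: 0.483
grip_force: 20.0
```

Emit:
{"name": "servo_tool", "arguments": {"commands": [{"xyz": [0,0,0.05],"twist": 0},{"xyz": [0,0,0],"twist": 0},{"xyz": [0,0,0],"twist": 0}]}}

```text
clock: 31.97
tcp_pos: [0.539, -0.2964, 0.1617]
tcp_rot: [2.149, 2.291, 0.001]
ft_force: [-0.3, 0.2, -0.8]
width: 0.483
grip_force: 20.0
```

Emit:
{"name": "servo_tool", "arguments": {"commands": [{"xyz": [0,0,0],"twist": 0},{"xyz": [0,0,0],"twist": 0},{"xyz": [0,0,0],"twist": 0},{"xyz": [0,0,0],"twist": 0},{"xyz": [0,0,0],"twist": 0}], "fingers": 9.4}}

```text
clock: 32.38
tcp_pos: [0.5389, -0.2964, 0.1618]
tcp_rot: [2.149, 2.291, 0.0]
ft_force: [-0.3, -1.2, 0.7]
width: 0.802
grip_force: 0.0
```

Emit:
{"name": "servo_tool", "arguments": {"commands": [{"xyz": [0,0,-1.5],"twist": 0},{"xyz": [0,0,-3.5],"twist": 0},{"xyz": [0,0,-4],"twist": 0},{"xyz": [0,0,-4],"twist": 0},{"xyz": [0,0,-2],"twist": 0}]}}

```text
clock: 32.8
tcp_pos: [0.5399, -0.2971, 0.3176]
tcp_rot: [2.144, 2.286, 0.001]
ft_force: [0.0, -0.1, -0.0]
width: 0.998
grip_force: 0.0
```

Emit:
{"name": "servo_tool", "arguments": {"commands": [{"xyz": [2,0,0],"twist": 0},{"xyz": [3,0,0],"twist": 0},{"xyz": [3,0,0],"twist": 0},{"xyz": [2,0,0],"twist": 0},{"xyz": [0,0,0],"twist": 0}]}}

```text
clock: 33.22
tcp_pos: [0.5322, -0.1935, 0.3117]
tcp_rot: [-2.145, -2.295, -0.001]
ft_force: [-0.7, -0.4, -0.4]
width: 1.0
grip_force: 0.0
```

Emit:
{"name": "servo_tool", "arguments": {"commands": [{"xyz": [0,0,0],"twist": 0},{"xyz": [0,0,0],"twist": 0},{"xyz": [0,0,0],"twist": 0},{"xyz": [0,0,0],"twist": 0},{"xyz": [0,0,0],"twist": 0}]}}

```text
clock: 33.63
tcp_pos: [0.5324, -0.1974, 0.3115]
tcp_rot: [-2.15, -2.29, 0.0]
ft_force: [-0.2, 0.1, -0.6]
width: 1.0
grip_force: 0.0
```

Run:
```python
from plant import *
from h import *
s=sense();print(s["clock"],s["tcp_pos"],s["tcp_rot"],s["ft_force"],s["grip_force"],s["width"])
c=capture("wrist");d=capture("scene");np.savez("wrist9.npz",**c)
o=np.zeros((600,800,3),np.uint8)
o[:330,:528]=cv2.resize(c["image"],(528,330));o[330:,:780]=cv2.resize(d["image"][150:240,150:410],(780,270))
cv2.imwrite("pics/m9.png",o[...,::-1])
```

```text
33.6333 [ 0.53238779 -0.197391    0.3115228 ] [-2.15048749e+00 -2.29001591e+00  2.02453438e-04] [-0.22902023  0.07530403 -0.61605758] 0.0 0.9999293519383584
```

View pics/m9.png

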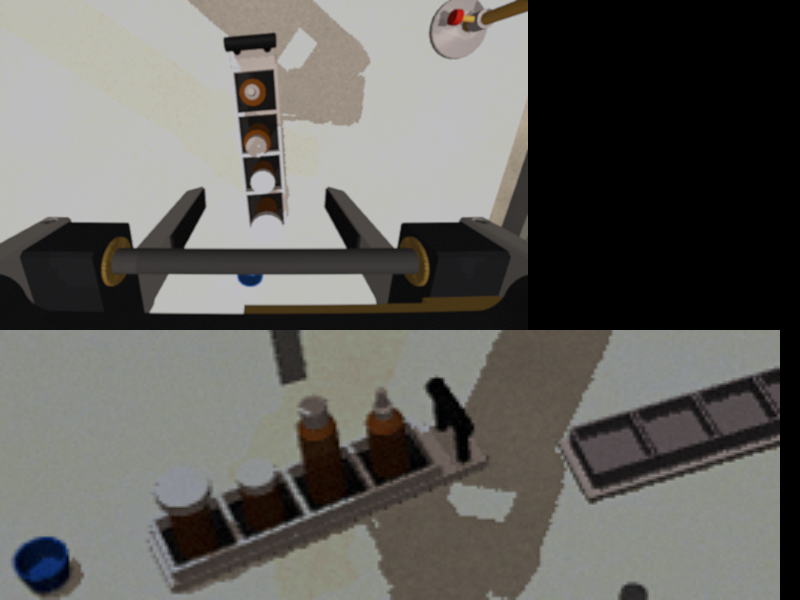

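All four bottles stand upright and centred: dropper (252,92), tall (257,145), squat (262,181) and wide (266,222). The gripper is clear of everything, so I hand the job in.

```bash
python3 -c "
from plant import *
print(env.close_job())"
```

```text
the job is handed in; nothing more can be done
None
```

All four bottles are in the white rack in reverse order (from its handle: dropper, tall, squat, wide), upright, set on the floor and released, and the job is handed in at about 34 s; the hand-in returned no verdict.

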